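Fill the packing trays at the riveting bench

ROBOT

A 6-joint arm with a two-finger parallel gripper is mounted at the origin on the work surface. World frame = base frame: x ahead of the robot, y to its left, z up, the work surface at z = 0. Lengths are in m, angles in rad, forces in N, time in s.
With the tool pointing down it reaches from about 0.4 to 0.825 m from the base axis. Payload 7 kg.
Tool frame: the origin (TCP) lies on the centre line of the jaws, within the pads' length; the fingertips stand tip_reach ahead of it and the grasp point (between the pads) is the TCP (tip_reach is the distance from the TCP to the fingertips, in m); z points along the fingers, y is the line along which they close (so a half turn about z gives the same grasp; the last joint's range is limited). The gripper opens to 88 mm and grips with 3 to 60 N. Pads are 19 mm wide; open, the fingers measure 130 mm over their backs; the gripper's body (78 mm by 193 mm) begins 47 mm behind the grasp point.
Start: joints at [-0.98, 0.359, 0.012, 0, -1.224, -0.288], TCP at [0.201, -0.644, 0.246] pointing down, gripper open.
Joint ranges: [-3.07, 3.07], [-1.43, 2.12], [-1.02, 1.25], [-3.03, 1.67], [-3.05, -0], [-3.03, 3.03]. Speed limits (rad/s): [2.39, 2.39, 3.01, 3.14, 3.14, 3.14].

INTERFACE

Orientations are given as [roll, pitch, yaw] about the fixed x, y, z axes, in that order (R = Rz(yaw) Ry(pitch) Rx(roll)).
In Python, from station import get_state, grab_frame, calibration, job_done, find_in, mark_of, tip_reach gives the robot as it stands.
- The arm moves only by the shell command python3 -m handwheel 'ROWS' [OPENING] [FORCE]. ROWS is JSON, a list of rows, each an object with "delta_pos": the shift along the world's x, y, z in units of 30 mm (1.0 is 30 mm), a list of three; "dr": the turn, a rotation vector about the world's x, y, z in degrees, a list of three. In form: [{"delta_pos": [tx, ty, tz], "dr": [rx, ry, rz]}, ...]. A call has 1 to 10 rows; each row shifts and turns the commanded pose from where the row before left it; what a row does not reach is not made up. A row lasts 1/10 s, in which the tool goes at most 50 mm and 8.59 degrees, less where a joint would pass 70% of its speed; a pose out of reach is approached as far as the arm can. A call is refused whole if a number of a shift passes 1 or a number of a turn 8.59, either way. A call with a gripper value outside its range is refused whole. OPENING is the closure, from -1 (fully open) to 1 (shut), set as the call begins (- or left out, the last holds). The fingers move at their own pace and stop on an object; FORCE is the grip in N (left out, the last holds). Time passes only in rows, so rows that do not move let the fingers close. It gives the time, the measured TCP pose, the force, the opening and the grip force at its end, in the units of the state.
- get_state(): the state, without advancing time (a new reading comes with each control period).
- grab_frame(name): name is "scene" or "side" or "wrist"; returns the picture (480x640x3 uint8, red, green, blue); there is no depth.
- calibration(name): a dict with "fx", "fy", "cx", "cy" (pixels), "extrinsics" (4x4, takes a point from world to camera coordinates). Camera axes: x right, y down, z forward; pixel columns grow to the right and rows downward; lengths in m; the calibration is good to about 2 mm. A picture is of the moment at which its call begins: read the wrist's pose just before it. calibration takes no time and is no camera call; for the wrist camera it gives the pose at the moment of the call.
- job_done(): hands the job in; it is judged then, once.
Trained networks look in the newest picture that a camera, given by its name, has taken for a name from the list of things; names that differ only in an ending like _2 or _b are one class to them, and where a whole thing is asked for, a point or a joint stands for the part that bears it (a point fixed in the world has none). Each returns a list of dicts, best first, with "conf" (0 to 1); they miss things now and then, are a little off and sometimes report something else, mostly with a low value. They report only what shows in the picture. A call takes as long as a camera call. They do not tell look-alikes from the thing itself.
- find_in(camera, query): "location" ([column, row] in pixels, amid what is visible of it).
- mark_of(camera, query): "location" ([column, row] in pixels: a listed point, or the origin of a listed thing).
The state is a dict: "t": time; "q": joint angles; "qd": joint speeds; "joint_efforts": joint torques, N m; "eef_pos": TCP position; "ee_rot": TCP orientation; "force": force on the tool from outside, world axes, zero at the start; "moment": the same for the moment, N m; "width": finger opening in m; "gripper_force": force on a finger pad.
Only numpy, scipy, OpenCV 4.12 (cv2) and the standard library are available. Lean on these libraries where they do the work, as an engineer would, in place of code of your own. Each camera call takes 0.05 s, during which the arm holds its last target. There are 200 camera calls.

TASK

Each of the four blue packing trays has one empty pocket beside a finished piece of the kind it is meant for. From the hardware on the bench pick out the finished hinge, roller keeper, caster and lever latch, and set each one down, without dropping it, flat on its base in the empty pocket of the tray that holds its like, lengthways as the pocket is (either way round). Leave the unfinished hinge (no middle knuckle) and the unfinished keeper (no white roller) where they are.

Things in the scene. Friction and masses are not known exactly. Their poses are not given: they have to be found in the camera images.
- hinge_center (a point): The loose finished door hinge, 0.3 kg: bright steel base plate 90 x 38 x 5 mm, along its middle an unbroken row of three knuckles (78 mm long, 20 mm wide) with brass washers between; 40 mm high. Grip across the knuckles with the fingertips 14 mm or more above its underside, clear of its plate and the tray rims. Point: its centre, 20.0 mm above the underside; x along its length, y across (grip direction), z up.
- keeper_center (a point): The loose finished roller keeper, 0.2 kg: bright steel base plate 70 x 40 x 5 mm, two upright cheeks 36 mm long, 30 mm over their outsides, a white roller between them; 42 mm high. Grip across the cheeks with the fingertips 14 mm or more above its underside, clear of its plate and the tray rims. Point: its centre, 21.0 mm above the underside; x along its length, y across (grip direction), z up.
- caster_center (a point): The loose finished caster, 0.2 kg, wheel up: dull grey plate 72 x 46 x 4 mm, two fork cheeks (43 mm high, 28 mm long, 30 mm over their outsides), between them a black wheel 48 mm in diameter; 55 mm high. Grip across the cheeks with the fingertips 14 mm or more above its underside, clear of its plate and the tray rims. Point: its centre, 27.5 mm above the underside; x along its length, y across (grip direction), z up.
- latch_center (a point): The loose finished lever latch, 0.2 kg: black base plate 84 x 36 x 6 mm, above it a red lever 84 mm long, 18 mm wide, 22 to 42 mm above the underside; 42 mm high. Grip across the red lever with the fingertips 14 mm or more above its underside, clear of its plate and the tray rims. Point: its centre, 21.0 mm above the underside; x along its length, y across (grip direction), z up.
- hinge_pocket (a point): Empty near pocket of the door hinge tray, a low fixed blue tray with two grey-lined pockets; the other, 112 mm farther along +x, holds a door hinge. Point: middle of the empty pocket's floor, 3 mm above the bench; x along the tray away from the robot, y across, z up. Pocket 106 mm (x) by 54 mm (y) inside; walls 6 mm thick, rims 9 mm above its floor.
- keeper_pocket (a point): Empty near pocket of the roller keeper tray, a low fixed blue tray with two grey-lined pockets; the other, 92 mm farther along +x, holds a roller keeper. Point: middle of the empty pocket's floor, 3 mm above the bench; x along the tray away from the robot, y across, z up. Pocket 86 mm (x) by 56 mm (y) inside; walls 6 mm thick, rims 9 mm above its floor.
- caster_pocket (a point): Empty near pocket of the caster tray, a low fixed blue tray with two grey-lined pockets; the other, 94 mm farther along +x, holds a caster. Point: middle of the empty pocket's floor, 3 mm above the bench; x along the tray away from the robot, y across, z up. Pocket 88 mm (x) by 62 mm (y) inside; walls 6 mm thick, rims 9 mm above its floor.
- latch_pocket (a point): Empty near pocket of the lever latch tray, a low fixed blue tray with two grey-lined pockets; the other, 106 mm farther along +x, holds a lever latch. Point: middle of the empty pocket's floor, 3 mm above the bench; x along the tray away from the robot, y across, z up. Pocket 100 mm (x) by 52 mm (y) inside; walls 6 mm thick, rims 9 mm above its floor.
- bare_leaf_center (a point): Unfinished hinge, to be left alone: bright steel base plate 90 x 38 x 5 mm with only the two end knuckles and an empty gap of 38 mm between them, no brass; 40 mm high. The point is its centre, 20 mm above its underside.
- bare_bracket_center (a point): Unfinished roller keeper, to be left alone: bright steel base plate 70 x 40 x 5 mm with two upright cheeks and nothing between them (no white roller); 42 mm high. The point is its centre, 21 mm above its underside.
There are look-alikes about, which are no part of the job. What is shaped like the part that bears hinge_center but turquoise is not meant. Leave any green or orange look-alike of the part that bears keeper_center alone.

How it is judged:
At the end, for the whole second after the job is handed in: Each finished piece is at rest in the empty pocket of its own tray, flat on the pocket's floor (upright within 7 degrees, not raised by more than 4 mm), lengthways in it (within 17 degrees, either way round) and within 14 mm of the pocket's middle (horizontal distance between hinge_center and hinge_pocket below 0.014 m and z of hinge_center in the frame of hinge_pocket below 0.024 m and angle between each of hinge_center, keeper_center, caster_center, latch_center's own z axis and vertical below 0.12 rad and angle between the x axis of hinge_center and the x axis of hinge_pocket, either way round below 0.3 rad and linear speed of each of hinge, keeper, caster, latch below 0.02 m/s and horizontal distance between keeper_center and keeper_pocket below 0.014 m and z of keeper_center in the frame of keeper_pocket below 0.025 m and angle between the x axis of keeper_center and the x axis of keeper_pocket, either way round below 0.3 rad and horizontal distance between caster_center and caster_pocket below 0.014 m and z of caster_center in the frame of caster_pocket below 0.0315 m and angle between the x axis of caster_center and the x axis of caster_pocket, either way round below 0.3 rad and horizontal distance between latch_center and latch_pocket below 0.014 m and z of latch_center in the frame of latch_pocket below 0.025 m and angle between the x axis of latch_center and the x axis of latch_pocket, either way round below 0.3 rad); the robot touches nothing.
It fails at once if a piece is dropped into its tray (moves faster than 0.8 m/s just above its pocket, as after a fall of over 3 cm) ((horizontal distance between hinge_center and hinge_pocket below 0.03 m and z of hinge_center in the frame of hinge_pocket below 0.07 m and linear speed of hinge above 0.8 m/s) or (horizontal distance between keeper_center and keeper_pocket below 0.03 m and z of keeper_center in the frame of keeper_pocket below 0.07 m and linear speed of keeper above 0.8 m/s) or (horizontal distance between caster_center and caster_pocket below 0.03 m and z of caster_center in the frame of caster_pocket below 0.07 m and linear speed of caster above 0.8 m/s) or (horizontal distance between latch_center and latch_pocket below 0.03 m and z of latch_center in the frame of latch_pocket below 0.07 m and linear speed of latch above 0.8 m/s)).
It fails at once if the unfinished hinge is shifted by more than 30 mm (distance of bare_leaf_center from where it was at the start of the episode above 0.03 m).
It fails at once if the unfinished roller keeper is shifted by more than 30 mm (distance of bare_bracket_center from where it was at the start of the episode above 0.03 m).
It also fails if it takes over 115 s, if anything falls off the work surface, if the arm or the gripper's body presses on something with over 40 N, if the wrist force passes 120 N, or if a joint passes its speed limit or range.

## Working session

There is one attempt and no reset: what is moved stays moved. The work goes in short steps, Python scripts to look and compute and a shell command to move; the robot and the scene stay as the last step left them, time stands still between calls to the robot, and variables do not carry over. Pictures are saved under pics/ and viewed, at most 14 in all, crops included, and the job is handed in when it is done.

```bash
mkdir -p pics; ls
python3 - <<'E'
from station import *
import cv2,numpy as np
s=get_state();print(s['eef_pos'],s['ee_rot'],s['width'],tip_reach if not callable(tip_reach) else tip_reach())
for c in('scene','side'):
    f=grab_frame(c);cv2.imwrite(f'pics/{c}0.png',f[:,:,::-1])
    K=calibration(c);E=np.array(K['extrinsics']);print(c,K['fx'],K['cx'],K['cy'],(-E[:3,:3].T@E[:3,3]).round(3),E[2,:3].round(2))
E
```

```text
pics
[ 0.20111521 -0.64382732  0.24459237] [ 3.13986377e+00 -1.31087386e-04 -2.83895685e+00] 0.0877683320926578 0.019
scene 467.92737936489857 317.9008130901215 236.62641974809256 [ 1.088 -0.407  0.642] [-0.64  0.44 -0.63]
side 586.8514314640952 318.4427680021056 246.1147519367273 [0.065 0.758 0.731] [ 0.37 -0.69 -0.62]
```

View pics/scene0.png

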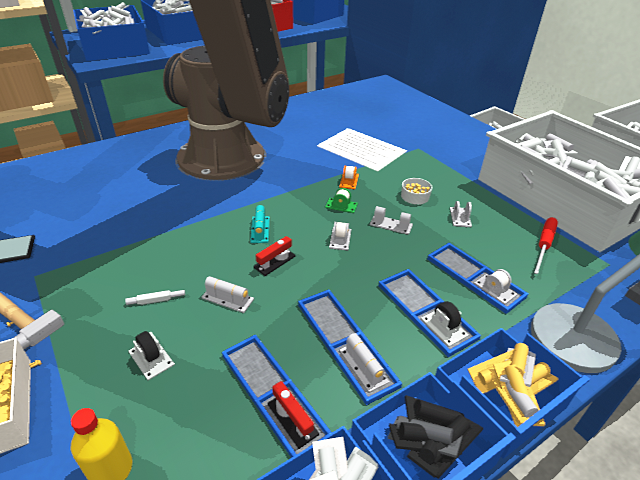

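View pics/side0.png

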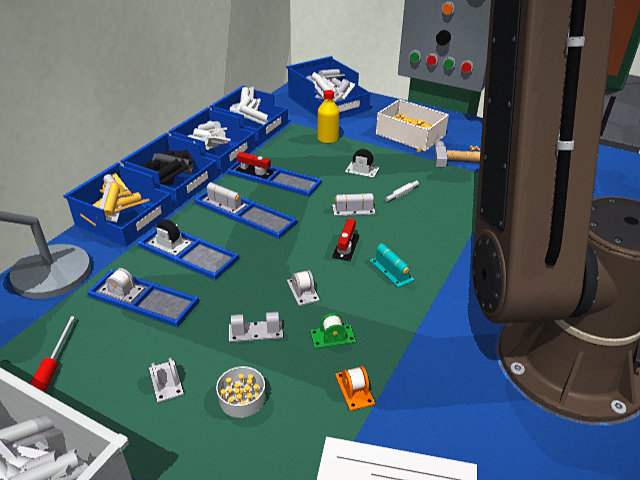

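The scene view shows these candidates.

| Piece | Chosen (scene pixels) | Rejected (scene pixels) |
|---|---|---|
| Hinge | (228,292), unbroken knuckles with brass | (391,220), gap in the middle; turquoise (260,224) |
| Keeper | (340,233), steel with white roller | (461,213), no roller; green (341,200) and orange (348,176) |
| Caster | (150,352) | none |
| Latch | (274,254) | none |

The empty pockets are at about (255,367) for the latch, (330,318) for the hinge, (408,290) for the caster and (455,262) for the keeper.

Next I triangulate the points and make one rectified top view as the enlarged confirmation.

```bash
cat > h.py <<'E'
from station import *
import cv2,numpy as np
def P(c):
    K=calibration(c);return np.array([[K['fx'],0,K['cx']],[0,K['fy'],K['cy']],[0,0,1]])@np.array(K['extrinsics'])[:3]
def tri(Pa,Pb,a,b):
    X=cv2.triangulatePoints(Pa,Pb,np.float64(a),np.float64(b)).ravel();return X[:3]/X[3]
def onplane(Pm,uv,z):
    H=np.c_[Pm[:,0],Pm[:,1],Pm[:,2]*z+Pm[:,3]];X=np.linalg.solve(H,[*uv,1]);return X[:2]/X[2]
def top(img,Pm,z,x0,x1,y0,y1,mm):  # rows: x decreasing downward; cols: y decreasing rightward
    n=(int((y0-y1)*1000/mm),int((x1-x0)*1000/mm))
    H=np.c_[Pm[:,0],Pm[:,1],Pm[:,2]*z+Pm[:,3]]
    A=np.array([[0,-mm/1000,x1],[-mm/1000,0,y0],[0,0,1]])
    return cv2.warpPerspective(img,H@A,n,flags=cv2.INTER_LINEAR|cv2.WARP_INVERSE_MAP)
E
python3 - <<'E'
from h import *
hs=dict(hinge=.02,keeper=.021,caster=.0275,latch=.021)
fs={c:grab_frame(c) for c in('scene','side')};Pm={c:P(c) for c in fs}
for k,z in hs.items():
  for q,zz in((k+'_center',z),(k+'_pocket',.003)):
    r={c:mark_of(c,q) for c in fs}
    for c in fs:
      print(q,c,[(np.round(d['location']).astype(int).tolist(),round(d['conf'],2),onplane(Pm[c],d['location'],zz).round(3).tolist()) for d in r[c][:5]])
cv2.imwrite('pics/top.png',top(fs['scene'],Pm['scene'],.004,.32,.86,.45,-.35,1)[:,:,::-1])
cv2.imwrite('pics/top2.png',top(fs['side'],Pm['side'],.004,.32,.86,.45,-.35,1)[:,:,::-1])
E
```

```text
hinge_center scene [([227, 288], 0.83, [0.489, -0.203]), ([454, 266], 0.64, [0.671, 0.203]), ([258, 224], 0.59, [0.347, -0.063]), ([410, 296], 0.31, [0.686, 0.072])]
hinge_center side [([392, 263], 0.73, [0.345, -0.059]), ([355, 202], 0.61, [0.495, -0.208])]
hinge_pocket scene [([328, 318], 0.96, [0.638, -0.077]), ([456, 264], 0.21, [0.657, 0.227])]
hinge_pocket side [([264, 222], 0.77, [0.64, -0.069])]
keeper_center scene [([340, 231], 0.72, [0.462, 0.072]), ([343, 202], 0.7, [0.378, 0.141]), ([343, 174], 0.53, [0.276, 0.215])]
keeper_center side [([332, 332], 0.9, [0.36, 0.155]), ([354, 382], 0.63, [0.283, 0.23]), ([306, 284], 0.57, [0.456, 0.075])]
keeper_pocket scene [([455, 263], 0.77, [0.655, 0.227])]
keeper_pocket side [([162, 308], 0.68, [0.657, 0.235])]
caster_center scene [([147, 348], 0.84, [0.553, -0.369]), ([228, 288], 0.57, [0.5, -0.203])]
caster_center side [([360, 158], 0.93, [0.562, -0.373])]
caster_pocket scene [([409, 296], 0.79, [0.673, 0.085])]
caster_pocket side [([204, 258], 0.92, [0.676, 0.087])]
latch_center scene [([274, 255], 0.67, [0.456, -0.085])]
latch_center side [([348, 236], 0.64, [0.454, -0.09])]
latch_pocket scene [([257, 371], 0.94, [0.67, -0.234])]
latch_pocket side [([293, 185], 0.84, [0.66, -0.222])]
```

View pics/top.png

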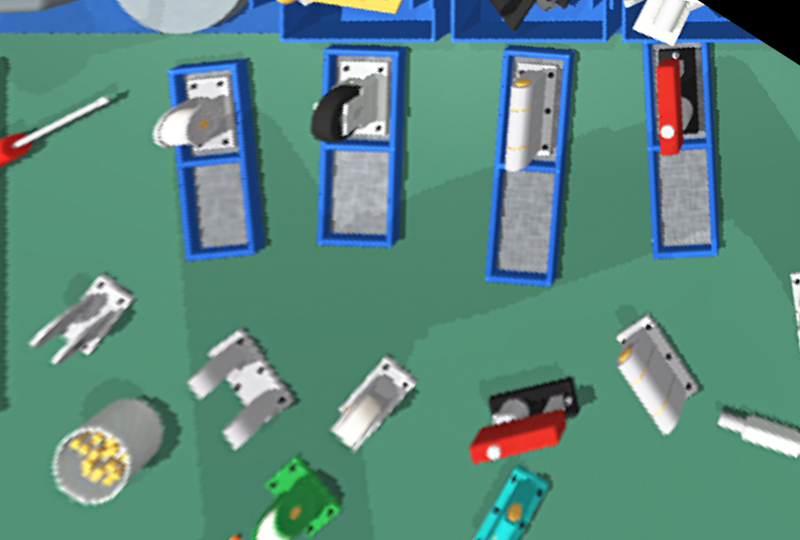

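View pics/top2.png

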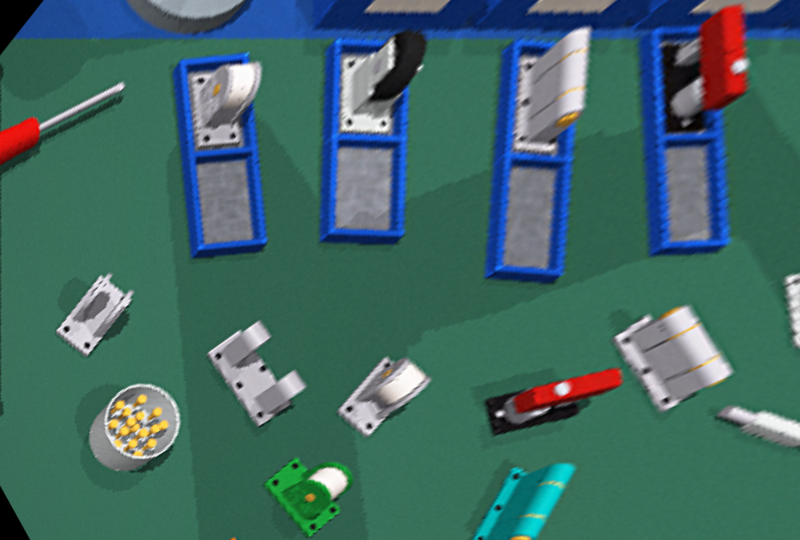

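Both rectified views (1 mm/px, x=0.86-row/1000, y=0.45-col/1000) confirm the identities. The finished keeper is at about (378,404) with its white roller. The latch is at (535,405), and the hinge at (660,365) with three knuckles and brass. The two unfinished pieces are at (250,375) and (90,315). Each tray's empty pocket is the near one. I'll start with the caster and move the wrist camera over it.

```bash
python3 -m handwheel '[{"delta_pos":[1,0.75,0],"dr":[0,0,0]},{"delta_pos":[1,0.75,0],"dr":[0,0,0]},{"delta_pos":[1,0.75,0],"dr":[0,0,0]},{"delta_pos":[1,0.75,0],"dr":[0,0,0]},{"delta_pos":[1,0.75,0],"dr":[0,0,0]},{"delta_pos":[1,0.75,0],"dr":[0,0,0]},{"delta_pos":[1,0.75,0],"dr":[0,0,0]},{"delta_pos":[1,0.75,0],"dr":[0,0,0]},{"delta_pos":[1,0.75,0],"dr":[0,0,0]},{"delta_pos":[1,0.75,0],"dr":[0,0,0]}]' -1
python3 -m handwheel '[{"delta_pos":[0.9,0.8,0],"dr":[0,0,0]},{"delta_pos":[0,0,0],"dr":[0,0,0]},{"delta_pos":[0,0,0],"dr":[0,0,0]}]'
python3 - <<'E'
from h import *
K=calibration('wrist');E=np.array(K['extrinsics']);s=get_state()
f=grab_frame('wrist');Pw=P('wrist')
print(s['eef_pos'],s['ee_rot'],s['q'],K['fx'],(-E[:3,:3].T@E[:3,3]).round(3),E[2,:3].round(2))
for q,z in(('caster_center',.0275),('latch_pocket',.003),('hinge_center',.02)):print(q,[(d['location'],round(d['conf'],2),onplane(Pw,d['location'],z).round(4)) for d in mark_of('wrist',q)[:3]])
a=np.array([onplane(Pw,p,0) for p in((0,0),(639,0),(0,479),(639,479))]);print(a.round(3))
cv2.imwrite('pics/w1.png',f[:,:,::-1])
E
```

```text
t: 2.0
eef_pos: [0.5024, -0.4182, 0.2458]
ee_rot: [-3.141, 0.0, -2.839]
force: [-0.4, -0.6, -0.0]
width: 0.0875
gripper_force: 0.0
t: 2.3
eef_pos: [0.5288, -0.3946, 0.2453]
ee_rot: [3.141, -0.0, -2.837]
force: [-0.2, -0.3, 0.3]
width: 0.0877
gripper_force: 0.0
[ 0.52882277 -0.3945802   0.24533952] [ 3.14139369e+00 -3.47730205e-04 -2.83706402e+00] [-3.46053324e-01  3.34231820e-01 -2.44414429e-02  5.58236037e-05
 -1.21252027e+00 -9.20233985e-01] 389.51086850708504 [ 0.455 -0.417  0.385] [ 0.27  0.08 -0.96]
caster_center [([347.7, 237.7], 0.75, array([ 0.5471, -0.369 ]))]
latch_pocket [([426.4, 357.1], 0.6, array([ 0.6592, -0.2377])), ([519.0, 235.5], 0.2, array([ 0.4988, -0.1998]))]
hinge_center [([520.2, 233.7], 0.6, array([ 0.4948, -0.2092]))]
[[ 0.44  -0.722]
 [ 0.273 -0.19 ]
 [ 0.985 -0.683]
 [ 0.744  0.083]]
```

View pics/w1.png

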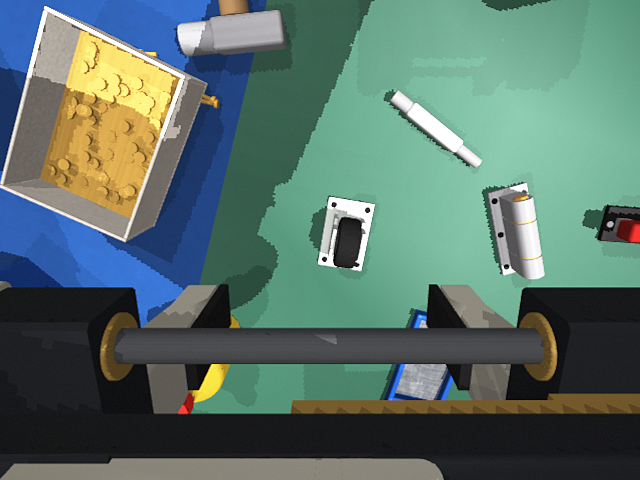

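The caster plate corners are at about (329,196), (376,203), (365,271) and (318,265). The hinge's free plate edge runs (487,188) to (504,275). I work out the caster pose from its corners.

```bash
cat >> h.py <<'E'
def rectpose(Pm,corners,z):
    """corners in order around; long-axis first edge irrelevant. prints centre,yaw(deg, mod 180),sizes"""
    c=np.float32([onplane(Pm,p,z) for p in corners]);(x,y),(w,h),a=cv2.minAreaRect(c)
    if w<h:a+=90
    m=c.mean(0);print('centre',m.round(4),'yaw',round((a+90)%180-90,1),'sizes',np.linalg.norm(c-np.roll(c,1,0),axis=1).round(4));return m,a
E
python3 - <<'E'
from h import *
f=grab_frame('wrist');Pw=P('wrist')
g=cv2.cvtColor(f,cv2.COLOR_RGB2GRAY)
c=np.float32([(329,196),(376,203),(365,271),(318,265)])
rectpose(Pw,c,.004)
hsv=cv2.cvtColor(f,cv2.COLOR_RGB2HSV);m=((hsv[...,1]<60)&(hsv[...,2]>110)).astype(np.uint8);b=np.zeros_like(m);b[190:276,312:382]=m[190:276,312:382]
b=cv2.morphologyEx(b,cv2.MORPH_OPEN,np.ones((3,3)))
p=cv2.boxPoints(cv2.minAreaRect(cv2.findNonZero(b)));print(p.tolist());rectpose(Pw,p,.004)
E
```

```text
centre [ 0.5499 -0.3684] yaw 9.6 sizes [0.0733 0.0472 0.0726 0.0495]
[[318.0810546875, 265.5135192871094], [329.4864501953125, 197.08106994628906], [375.54052734375, 204.75674438476562], [364.1351318359375, 273.189208984375]]
centre [ 0.5513 -0.3682] yaw 8.0 sizes [0.0489 0.0729 0.0464 0.0733]
```

```bash
python3 -m handwheel '[{"delta_pos":[0.72,0.88,0],"dr":[0,0,-8.3]},{"delta_pos":[0,0,-1],"dr":[0,0,0]},{"delta_pos":[0,0,-1],"dr":[0,0,0]},{"delta_pos":[0,0,-1],"dr":[0,0,0]},{"delta_pos":[0,0,-1],"dr":[0,0,0]},{"delta_pos":[0,0,-1],"dr":[0,0,0]},{"delta_pos":[0,0,-1],"dr":[0,0,0]},{"delta_pos":[0,0,-0.6],"dr":[0,0,0]},{"delta_pos":[0,0,-0.35],"dr":[0,0,0]},{"delta_pos":[0,0,0],"dr":[0,0,0]}]' -1
python3 -m handwheel '[{"delta_pos":[0,0,0],"dr":[0,0,0]},{"delta_pos":[0,0,0],"dr":[0,0,0]},{"delta_pos":[0,0,0],"dr":[0,0,0]},{"delta_pos":[0,0,0],"dr":[0,0,0]},{"delta_pos":[0,0,0],"dr":[0,0,0]},{"delta_pos":[0,0,0],"dr":[0,0,0]},{"delta_pos":[0,0,0],"dr":[0,0,0]},{"delta_pos":[0,0,0],"dr":[0,0,0]}]' 1 25
```

```text
t: 3.55
eef_pos: [0.5487, -0.3691, 0.0357]
ee_rot: [3.14, -0.002, -2.985]
force: [0.5, 0.5, 0.2]
width: 0.0878
gripper_force: 0.0
t: 4.35
eef_pos: [0.5499, -0.3689, 0.0371]
ee_rot: [-3.142, 0.0, -2.984]
force: [0.5, 0.8, 0.7]
width: 0.0296
gripper_force: 24.9
```

```bash
python3 -m handwheel '[{"delta_pos":[0,0,0.5],"dr":[0,0,0]},{"delta_pos":[0,0,1],"dr":[0,0,0]},{"delta_pos":[0,0,1],"dr":[0,0,0]},{"delta_pos":[0,0,1],"dr":[0,0,0]},{"delta_pos":[0.2,0.5,1],"dr":[0,0,0]},{"delta_pos":[0.3,1,1],"dr":[0,0,0]},{"delta_pos":[0.3,1,0.5],"dr":[0,0,0]},{"delta_pos":[0.3,1,0],"dr":[0,0,0]},{"delta_pos":[0.3,1,0],"dr":[0,0,-5]},{"delta_pos":[0.3,1,0],"dr":[0,0,-6]}]'
python3 -m handwheel '[{"delta_pos":[0.3,1,0],"dr":[0,0,0]},{"delta_pos":[0.3,1,0],"dr":[0,0,0]},{"delta_pos":[0.3,1,0],"dr":[0,0,0]},{"delta_pos":[0,0.5,0],"dr":[0,0,0]},{"delta_pos":[0,0,0],"dr":[0,0,0]},{"delta_pos":[0,0,0],"dr":[0,0,0]}]'
python3 - <<'E'
from h import *
s=get_state();f=grab_frame('wrist');np.savez('w2.npz',f=f,P=P('wrist'));print(s['eef_pos'],s['ee_rot'],s['width'])
cv2.imwrite('pics/w2.png',f[:,:,::-1])
E
```

```text
t: 5.35
eef_pos: [0.6008, -0.2026, 0.2183]
ee_rot: [3.141, 0.001, 3.104]
force: [0.4, -0.2, -2.8]
width: 0.0302
gripper_force: 24.9
t: 5.95
eef_pos: [0.6275, -0.0989, 0.2175]
ee_rot: [-3.142, 0.0, 3.108]
force: [0.1, 0.9, -1.4]
width: 0.03
gripper_force: 24.9
[ 0.62750236 -0.09889865  0.21754808] [-3.14153311e+00  3.03463148e-06  3.10823616e+00] 0.029984206509454058
```

View pics/w2.png

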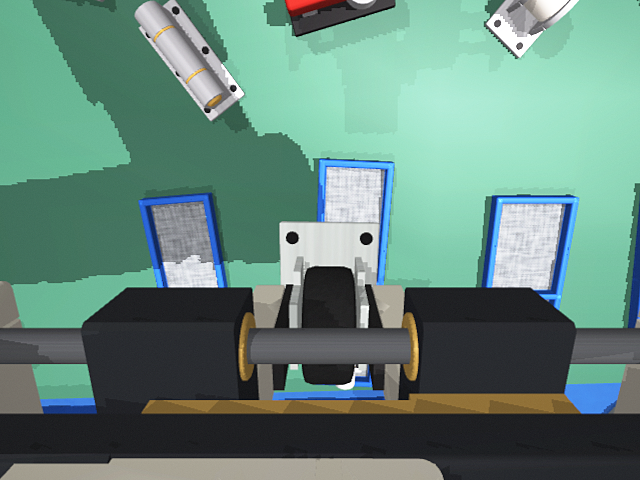

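The near ends of three trays are visible. The latch tray's corners are at (140,200) and (213,194), the hinge tray's at (321,160) and (393,163), and the caster tray's at (493,196) and (577,197). Each pocket comes from its near rim plus its length.

```bash
cat >> h.py <<'E'
def pocket(Pm,name,nl,nr,fl,fr,L,W):
    """near-left/right outer rim corners, points farther along the left/right outer edges"""
    a,b,c,d=[onplane(Pm,p,.012) for p in(nl,nr,fl,fr)]
    y1,y2=[np.arctan2(*(q-p)[::-1]) for p,q in((a,c),(b,d))];e=b-a
    ye=np.arctan2(e[0],-e[1]) if e[1]<0 else np.arctan2(-e[0],e[1])
    y=(y1+y2)/2;m=(a+b)/2+(L/2+.006)*np.array([np.cos(y),np.sin(y)])
    print(name,'centre',m.round(4),'yaw',np.degrees([y1,y2,ye]).round(1),'width',round(np.linalg.norm(e),4),'want',W+.012)
E
python3 - <<'E'
from h import *
d=np.load('w2.npz');Pw=d['P']
pocket(Pw,'latch',(140,201),(213,194),(157,287),(226,287),.1,.052)
pocket(Pw,'hinge',(321,160),(393,163),(318,215),(389,240),.106,.054)
pocket(Pw,'caster',(493,196),(578,197),(484,287),(566,300),.088,.062)
E
```

```text
latch centre [ 0.6639 -0.2329] yaw [1.5 1.3 3.6] width 0.0663 want 0.064
hinge centre [ 0.6404 -0.0763] yaw [-5.3 -2.2 -4.2] width 0.0629 want 0.066
caster centre [0.6675 0.0873] yaw [-0.7  1.9 -2.6] width 0.0761 want 0.074
```

```bash
python3 -m handwheel '[{"delta_pos":[0.24,1,0],"dr":[0,0,0]},{"delta_pos":[0.24,1,0],"dr":[0,0,0]},{"delta_pos":[0.24,1,0],"dr":[0,0,0]},{"delta_pos":[0.24,1,0],"dr":[0,0,0]},{"delta_pos":[0.24,1,0],"dr":[0,0,0]},{"delta_pos":[0.24,1,0],"dr":[0,0,0]},{"delta_pos":[0,0.2,0],"dr":[0,0,0]},{"delta_pos":[0,0,0],"dr":[0,0,0]}]'
python3 - <<'E'
from h import *
s=get_state();f=grab_frame('wrist');np.savez('w3.npz',f=f,P=P('wrist'));print(s['eef_pos'],s['ee_rot'],s['width'])
cv2.imwrite('pics/w3.png',f[:,:,::-1])
E
```

```text
t: 6.8
eef_pos: [0.671, 0.087, 0.2168]
ee_rot: [-3.141, -0.001, 3.108]
force: [0.1, -0.4, -2.5]
width: 0.0296
gripper_force: 24.9
[0.67096577 0.08704934 0.21681255] [-3.14132729e+00 -6.18325142e-04  3.10789631e+00] 0.029581425845763717
```

View pics/w3.png

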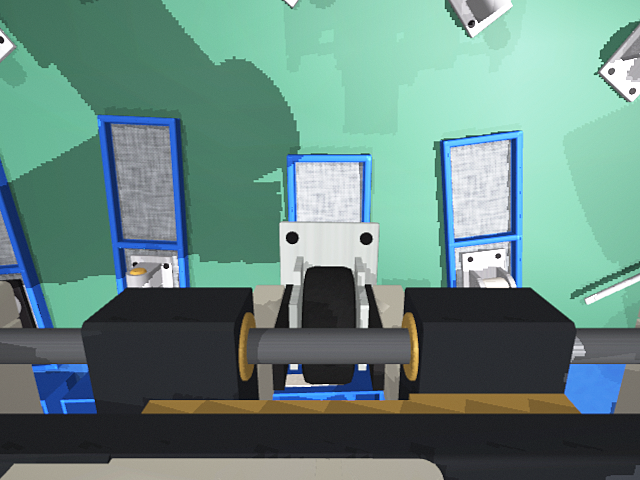

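Run:
```python
from h import *
d=np.load('w3.npz');Pw=d['P']
pocket(Pw,'hinge',(98,117),(180,119),(107,243),(187,243),.106,.054)
pocket(Pw,'keeper',(441,140),(522,132),(445,240),(522,235),.086,.056)
pocket(Pw,'caster',(288,155),(371,154),(288,215),(370,215),.088,.062)
for n,c in dict(hinge=[(108,124),(174,125),(180,239),(116,239)],keeper=[(448,146),(514,139),(516,234),(453,238)],caster=[(295,161),(364,160)]).items():
    print(n,'floor',np.mean([onplane(Pw,p,.008) for p in c],0).round(4))
for z in(.182,.184):print([onplane(Pw,p,z).round(4).tolist() for p in((280,223),(381,223))])
```

```text
hinge centre [ 0.6411 -0.0764] yaw [-7.1 -4.6 -3.2] width 0.0691 want 0.066
keeper centre [0.6555 0.2245] yaw [5.1 6.1 3.6] width 0.0688 want 0.068
caster centre [0.6679 0.0874] yaw [-3.5 -1.1 -1.2] width 0.0719 want 0.074
hinge floor [ 0.6387 -0.0768]
keeper floor [0.6547 0.2261]
caster floor [0.6234 0.0892]
[[0.6362, 0.0655], [0.6378, 0.112]]
[[0.6357, 0.0658], [0.6373, 0.1118]]
```

```bash
python3 -m handwheel '[{"delta_pos":[-0.15,0,-1],"dr":[0,0,0]},{"delta_pos":[0,0,-1],"dr":[0,0,0]},{"delta_pos":[0,0,-1],"dr":[0,0,0]},{"delta_pos":[0,0,-1],"dr":[0,0,0]},{"delta_pos":[0,0,-1],"dr":[0,0,0]},{"delta_pos":[0,0,-0.5],"dr":[0,0,0]},{"delta_pos":[0,0,-0.25],"dr":[0,0,0]},{"delta_pos":[0,0,0],"dr":[0,0,0]},{"delta_pos":[0,0,0],"dr":[0,0,0]}]'
```

```text
t: 7.75
eef_pos: [0.6675, 0.0871, 0.046]
ee_rot: [3.141, 0.002, 3.108]
force: [-0.5, 0.1, -2.3]
width: 0.0301
gripper_force: 24.9
```

```bash
python3 -m handwheel '[{"delta_pos":[0,0,-0.1],"dr":[0,0,0]},{"delta_pos":[0,0,-0.08],"dr":[0,0,0]},{"delta_pos":[0,0,0],"dr":[0,0,0]},{"delta_pos":[0,0,0],"dr":[0,0,0]}]'
```

```text
t: 8.15
eef_pos: [0.6672, 0.0874, 0.04]
ee_rot: [3.141, 0.002, 3.108]
force: [0.3, -0.3, 3.3]
width: 0.0296
gripper_force: 24.9
```

```bash
python3 -m handwheel '[{"delta_pos":[0,0,0],"dr":[0,0,0]},{"delta_pos":[0,0,0],"dr":[0,0,0]},{"delta_pos":[0,0,0],"dr":[0,0,0]},{"delta_pos":[0,0,0],"dr":[0,0,0]},{"delta_pos":[0,0,0.5],"dr":[0,0,0]},{"delta_pos":[0,0,1],"dr":[0,0,0]},{"delta_pos":[0,0,1],"dr":[0,0,0]},{"delta_pos":[0,0,1],"dr":[0,0,0]},{"delta_pos":[0,0,1],"dr":[0,0,0]},{"delta_pos":[-1,0,1],"dr":[0,0,-7.6]}]' -0.7
python3 -m handwheel '[{"delta_pos":[-1,0,0.5],"dr":[0,0,-7.6]},{"delta_pos":[-1,0,0],"dr":[0,0,-7.6]},{"delta_pos":[-1,0,0],"dr":[0,0,-7.6]},{"delta_pos":[-1,0,0],"dr":[0,0,-7.6]},{"delta_pos":[-1,0,0],"dr":[0,0,0]},{"delta_pos":[-1,0,0],"dr":[0,0,0]},{"delta_pos":[-0.5,0,0],"dr":[0,0,0]},{"delta_pos":[0,0,0],"dr":[0,0,0]},{"delta_pos":[0,0,0],"dr":[0,0,0]}]'
python3 - <<'E'
from h import *
s=get_state();f=grab_frame('wrist');np.savez('w4.npz',f=f,P=P('wrist'));print(s['eef_pos'],s['ee_rot'],s['width'])
cv2.imwrite('pics/w4.png',f[:,:,::-1])
for q,z in(('keeper_center',.021),('latch_center',.021),('hinge_center',.02)):print(q,[(d['location'],round(d['conf'],2),onplane(P('wrist'),d['location'],z).round(4)) for d in mark_of('wrist',q)[:3]])
E
```

```text
t: 9.15
eef_pos: [0.6383, 0.087, 0.206]
ee_rot: [-3.142, 0.002, 2.974]
force: [-0.3, 0.1, 0.2]
width: 0.0744
gripper_force: 0.0
t: 10.05
eef_pos: [0.4423, 0.0875, 0.2202]
ee_rot: [3.14, 0.001, 2.445]
force: [0.3, 0.4, -0.1]
width: 0.0745
gripper_force: 0.0
[0.44225808 0.08751166 0.22019499] [3.13969952e+00 8.83783838e-04 2.44522095e+00] 0.07453305014975499
keeper_center [([332.8, 243.9], 0.82, array([0.4652, 0.0736])), ([319.1, 95.9], 0.66, array([0.3609, 0.1457]))]
latch_center []
hinge_center [([134.4, 236.0], 0.97, array([ 0.3442, -0.0596]))]
```

View pics/w4.png

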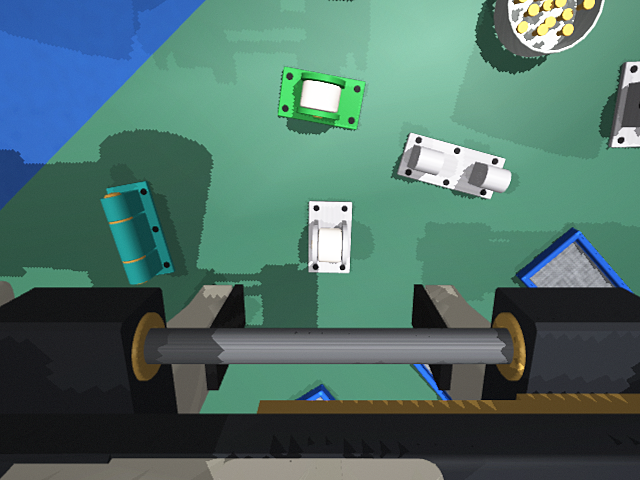

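The finished keeper, white roller showing, has plate corners at about (309,202), (351,202), (351,273) and (307,272). The gapped hinge at (455,165) and the green piece at (320,98) stay clear.

Run:
```python
from h import *
d=np.load('w4.npz');rectpose(d['P'],[(309,202),(351,202),(351,273),(307,272)],.005)
```

```text
centre [0.463 0.072] yaw -41.3 sizes [0.069  0.0387 0.07   0.0428]
```

```bash
python3 -m handwheel '[{"delta_pos":[0.69,-0.52,0],"dr":[0,0,-1.2]},{"delta_pos":[0,0,-1],"dr":[0,0,0]},{"delta_pos":[0,0,-1],"dr":[0,0,0]},{"delta_pos":[0,0,-1],"dr":[0,0,0]},{"delta_pos":[0,0,-1],"dr":[0,0,0]},{"delta_pos":[0,0,-1],"dr":[0,0,0]},{"delta_pos":[0,0,-0.7],"dr":[0,0,0]},{"delta_pos":[0,0,-0.4],"dr":[0,0,0]},{"delta_pos":[0,0,0],"dr":[0,0,0]},{"delta_pos":[0,0,0],"dr":[0,0,0]}]'
python3 -m handwheel '[{"delta_pos":[0,0,0],"dr":[0,0,0]},{"delta_pos":[0,0,0],"dr":[0,0,0]},{"delta_pos":[0,0,0],"dr":[0,0,0]},{"delta_pos":[0,0,0],"dr":[0,0,0]},{"delta_pos":[0,0,0],"dr":[0,0,0]},{"delta_pos":[0,0,0],"dr":[0,0,0]},{"delta_pos":[0,0,0],"dr":[0,0,0]}]' 1 25
```

```text
t: 11.25
eef_pos: [0.4626, 0.0714, 0.036]
ee_rot: [-3.14, -0.0, 2.423]
force: [1.2, 0.5, -0.6]
width: 0.0746
gripper_force: 0.0
t: 11.95
eef_pos: [0.4624, 0.0716, 0.0363]
ee_rot: [3.141, 0.0, 2.424]
force: [-1.2, 1.2, 2.1]
width: 0.0294
gripper_force: 25.0
```

```bash
python3 -m handwheel '[{"delta_pos":[0,0,0.5],"dr":[0,0,0]},{"delta_pos":[0,0,1],"dr":[0,0,0]},{"delta_pos":[0,0,1],"dr":[0,0,0]},{"delta_pos":[0,0,1],"dr":[0,0,0]},{"delta_pos":[0,0,1],"dr":[0,0,0]},{"delta_pos":[0,0,1],"dr":[0,0,0]},{"delta_pos":[0.9,0.7,0.5],"dr":[0,0,7.7]},{"delta_pos":[0.9,0.7,0],"dr":[0,0,7.7]},{"delta_pos":[0.9,0.7,0],"dr":[0,0,7.7]},{"delta_pos":[0.9,0.7,0],"dr":[0,0,7.7]}]'
python3 -m handwheel '[{"delta_pos":[0.9,0.7,0],"dr":[0,0,7.7]},{"delta_pos":[0.9,0.7,0],"dr":[0,0,7.7]},{"delta_pos":[0.9,0.7,0],"dr":[0,0,0]},{"delta_pos":[0.1,0.2,0],"dr":[0,0,0]},{"delta_pos":[0,0,0],"dr":[0,0,0]},{"delta_pos":[0,0,0],"dr":[0,0,0]}]'
python3 - <<'E'
from h import *
s=get_state();f=grab_frame('wrist');np.savez('w5.npz',f=f,P=P('wrist'));print(s['eef_pos'],s['ee_rot'],s['width'])
cv2.imwrite('pics/w5.png',f[:,:,::-1])
E
```

```text
t: 12.95
eef_pos: [0.5709, 0.1562, 0.216]
ee_rot: [3.142, -0.0, 2.966]
force: [0.8, -0.2, -0.9]
width: 0.0299
gripper_force: 25.0
t: 13.55
eef_pos: [0.6534, 0.224, 0.2155]
ee_rot: [-3.141, -0.001, -3.054]
force: [1.1, 0.7, -1.6]
width: 0.0299
gripper_force: 25.0
[0.65339016 0.22403243 0.21552673] [-3.14107235e+00 -1.47290525e-03 -3.05370184e+00] 0.029858374040703236
```

View pics/w5.png

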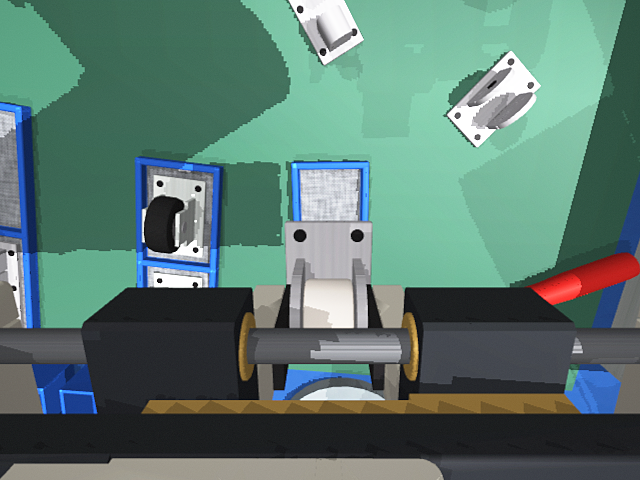

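The caster sits squarely in its pocket at about (180,212). The keeper tray's near rim is at (292,162) to (368,162), and the held keeper's plate edge at (286,222) to (372,222).

Run:
```python
from h import *
Pw=np.load('w5.npz')['P']
pocket(Pw,'keeper',(292,162),(368,162),(293,215),(366,215),.086,.056)
e=[onplane(Pw,p,.1845) for p in((286,222),(372,222))];y=np.radians(5);print('piece',np.mean(e,0)+.035*np.array([np.cos(y),np.sin(y)]),np.linalg.norm(e[0]-e[1]))
```

```text
keeper centre [0.6556 0.2257] yaw [4.7 4.6 5.1] width 0.066 want 0.068
piece [0.65317237 0.22460735] 0.03886363993885308
```

```bash
python3 -m handwheel '[{"delta_pos":[0.08,0.04,-1],"dr":[0,0,0]},{"delta_pos":[0,0,-1],"dr":[0,0,0]},{"delta_pos":[0,0,-1],"dr":[0,0,0]},{"delta_pos":[0,0,-1],"dr":[0,0,0]},{"delta_pos":[0,0,-1],"dr":[0,0,0]},{"delta_pos":[0,0,-0.5],"dr":[0,0,0]},{"delta_pos":[0,0,-0.2],"dr":[0,0,0]},{"delta_pos":[0,0,-0.12],"dr":[0,0,0]},{"delta_pos":[0,0,-0.05],"dr":[0,0,0]},{"delta_pos":[0,0,0],"dr":[0,0,0]}]'
```

```text
t: 14.6
eef_pos: [0.6572, 0.2261, 0.0413]
ee_rot: [3.141, 0.002, -3.053]
force: [-0.2, -0.3, -1.4]
width: 0.0299
gripper_force: 25.0
```

```bash
python3 -m handwheel '[{"delta_pos":[0,0,-0.05],"dr":[0,0,0]},{"delta_pos":[0,0,-0.05],"dr":[0,0,0]},{"delta_pos":[0,0,0],"dr":[0,0,0]},{"delta_pos":[0,0,0],"dr":[0,0,0]}]'
```

```text
t: 15.0
eef_pos: [0.6573, 0.2261, 0.0393]
ee_rot: [3.141, 0.002, -3.053]
force: [-2.6, -0.4, 8.1]
width: 0.0297
gripper_force: 25.0
```

```bash
python3 -m handwheel '[{"delta_pos":[0,0,0],"dr":[0,0,0]},{"delta_pos":[0,0,0],"dr":[0,0,0]},{"delta_pos":[0,0,0],"dr":[0,0,0]},{"delta_pos":[0,0,0],"dr":[0,0,0]},{"delta_pos":[0,0,0.5],"dr":[0,0,0]},{"delta_pos":[0,0,1],"dr":[0,0,0]},{"delta_pos":[0,0,1],"dr":[0,0,0]},{"delta_pos":[0,0,1],"dr":[0,0,0]},{"delta_pos":[0,0,1],"dr":[0,0,0]},{"delta_pos":[-0.5,-0.9,1],"dr":[0,0,8]}]' -0.7
python3 -m handwheel '[{"delta_pos":[-0.6,-1,0.3],"dr":[0,0,8]},{"delta_pos":[-0.6,-1,0],"dr":[0,0,8]},{"delta_pos":[-0.6,-1,0],"dr":[0,0,8]},{"delta_pos":[-0.6,-1,0],"dr":[0,0,8]},{"delta_pos":[-0.6,-1,0],"dr":[0,0,8]},{"delta_pos":[-0.6,-1,0],"dr":[0,0,8]},{"delta_pos":[-0.6,-1,0],"dr":[0,0,8]},{"delta_pos":[-0.6,-1,0],"dr":[0,0,8]},{"delta_pos":[-0.6,-1,0],"dr":[0,0,8]},{"delta_pos":[-0.6,-1,0],"dr":[0,0,8]}]'
python3 -m handwheel '[{"delta_pos":[0,-0.6,0],"dr":[0,0,7]},{"delta_pos":[0,0,0],"dr":[0,0,0]},{"delta_pos":[0,0,0],"dr":[0,0,0]}]'
python3 - <<'E'
from h import *
s=get_state();f=grab_frame('wrist');np.savez('w6.npz',f=f,P=P('wrist'));print(s['eef_pos'],s['ee_rot'],s['width'])
cv2.imwrite('pics/w6.png',f[:,:,::-1])
for q,z in(('latch_center',.021),('hinge_center',.02)):print(q,[(d['location'],round(d['conf'],2),onplane(P('wrist'),d['location'],z).round(4)) for d in mark_of('wrist',q)[:3]])
E
```

```text
t: 16.0
eef_pos: [0.6426, 0.2004, 0.204]
ee_rot: [3.142, 0.002, -2.911]
force: [0.4, -0.3, 0.1]
width: 0.0744
gripper_force: 0.0
t: 17.0
eef_pos: [0.4609, -0.1024, 0.2123]
ee_rot: [-3.14, -0.0, -1.511]
force: [1.3, -0.6, -0.2]
width: 0.0744
gripper_force: 0.0
t: 17.3
eef_pos: [0.4618, -0.1195, 0.2119]
ee_rot: [-3.14, -0.0, -1.399]
force: [0.5, 0.5, 0.2]
width: 0.0746
gripper_force: 0.0
[ 0.46177404 -0.11951611  0.21193045] [-3.14034091e+00 -9.13215217e-05 -1.39892854e+00] 0.07456736918146271
latch_center [([333.8, 257.5], 0.89, array([ 0.4495, -0.0827]))]
hinge_center [([303.5, 104.6], 0.86, array([ 0.4966, -0.2057]))]
```

View pics/w6.png

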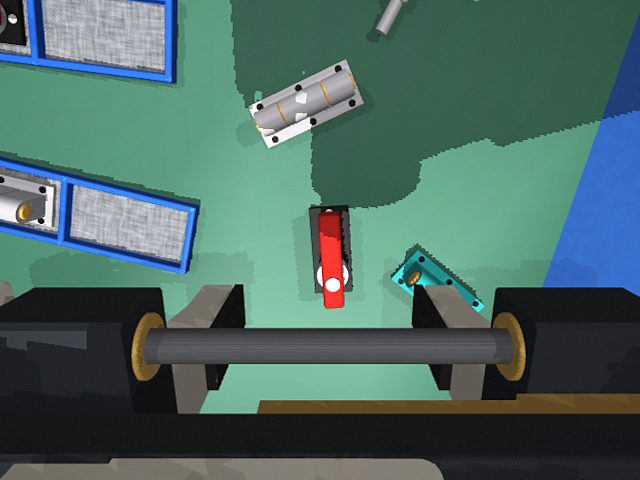

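The latch plate corners are at about (310,207), (349,206), (354,291) and (314,293). The lever top runs (330,211) to (335,306). The finished hinge's plate corners are at (250,107), (347,61), (364,103) and (268,148).

Run:
```python
from h import *
Pw=np.load('w6.npz')['P']
rectpose(Pw,[(310,207),(349,206),(354,291),(314,293)],.006)
l=[onplane(Pw,p,.042) for p in((330,211),(335,306))];print(l,np.mean(l,0))
rectpose(Pw,[(250,107),(347,61),(364,103),(268,148)],.005)
pocket(Pw,'hinge',(198,201),(187,272),(74,172),(60,243),.106,.054)
```

```text
centre [ 0.4514 -0.0842] yaw -76.9 sizes [0.0842 0.0352 0.0832 0.0385]
[array([ 0.46116538, -0.12856724]), array([ 0.44214234, -0.04620109])] [ 0.45165386 -0.08738416]
centre [ 0.4948 -0.2066] yaw 34.1 sizes [0.0363 0.0887 0.0356 0.0901]
hinge centre [ 0.6374 -0.0805] yaw [-3.6 -4.  -3.9] width 0.0689 want 0.066
```

```bash
python3 -m handwheel '[{"delta_pos":[-0.17,0.56,0],"dr":[0,0,3]},{"delta_pos":[-0.17,0.56,0],"dr":[0,0,0]},{"delta_pos":[0,0,-1],"dr":[0,0,0]},{"delta_pos":[0,0,-1],"dr":[0,0,0]},{"delta_pos":[0,0,-1],"dr":[0,0,0]},{"delta_pos":[0,0,-1],"dr":[0,0,0]},{"delta_pos":[0,0,-1],"dr":[0,0,0]},{"delta_pos":[0,0,-0.5],"dr":[0,0,0]},{"delta_pos":[0,0,-0.33],"dr":[0,0,0]},{"delta_pos":[0,0,0],"dr":[0,0,0]}]' -0.14
python3 -m handwheel '[{"delta_pos":[0,0,0],"dr":[0,0,0]},{"delta_pos":[0,0,0],"dr":[0,0,0]},{"delta_pos":[0,0,0],"dr":[0,0,0]},{"delta_pos":[0,0,0],"dr":[0,0,0]},{"delta_pos":[0,0,0],"dr":[0,0,0]},{"delta_pos":[0,0,0],"dr":[0,0,0]},{"delta_pos":[0,0,0],"dr":[0,0,0]}]' 1 25
```

```text
t: 18.45
eef_pos: [0.451, -0.0853, 0.0352]
ee_rot: [3.139, -0.0, -1.343]
force: [-0.5, 1.4, -0.0]
width: 0.05
gripper_force: 0.0
t: 19.15
eef_pos: [0.4524, -0.0855, 0.0368]
ee_rot: [-3.14, -0.0, -1.343]
force: [1.7, 0.5, 5.7]
width: 0.0179
gripper_force: 25.0
```

```bash
python3 -m handwheel '[{"delta_pos":[0,0,0.5],"dr":[0,0,0]},{"delta_pos":[0,0,1],"dr":[0,0,0]},{"delta_pos":[0,0,1],"dr":[0,0,0]},{"delta_pos":[0,0,1],"dr":[0,0,-8.4]},{"delta_pos":[0,0,1],"dr":[0,0,-8.4]},{"delta_pos":[0.6,-0.4,1],"dr":[0,0,-8.4]},{"delta_pos":[0.8,-0.6,0.5],"dr":[0,0,-8.4]},{"delta_pos":[0.8,-0.6,0],"dr":[0,0,-8.4]},{"delta_pos":[0.8,-0.6,0],"dr":[0,0,-8.4]},{"delta_pos":[0.8,-0.6,0],"dr":[0,0,-8.4]}]'
python3 -m handwheel '[{"delta_pos":[0.8,-0.6,0],"dr":[0,0,-8.4]},{"delta_pos":[0.8,-0.6,0],"dr":[0,0,-8.4]},{"delta_pos":[0.8,-0.5,0],"dr":[0,0,-8.4]},{"delta_pos":[0.8,-0.42,0],"dr":[0,0,-8]},{"delta_pos":[0,0,0],"dr":[0,0,0]},{"delta_pos":[0,0,0],"dr":[0,0,0]}]'
python3 - <<'E'
from h import *
s=get_state();f=grab_frame('wrist');np.savez('w7.npz',f=f,P=P('wrist'));print(s['eef_pos'],s['ee_rot'],s['width'])
cv2.imwrite('pics/w7.png',f[:,:,::-1])
E
```

```text
t: 20.15
eef_pos: [0.5654, -0.1704, 0.2154]
ee_rot: [3.14, -0.001, -2.376]
force: [0.8, 0.7, -2.4]
width: 0.0178
gripper_force: 25.0
t: 20.75
eef_pos: [0.6606, -0.2333, 0.2142]
ee_rot: [3.14, -0.003, -2.948]
force: [-0.8, -0.1, -2.2]
width: 0.018
gripper_force: 25.0
[ 0.66059514 -0.2332756   0.21418914] [ 3.14005503e+00 -3.13732174e-03 -2.94806340e+00] 0.017981359693741997
```

View pics/w7.png

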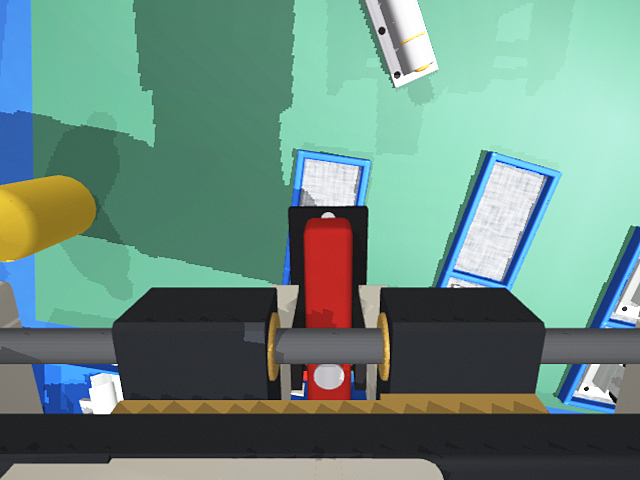

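The latch tray's near rim is at (298,150) to (370,159), and the held latch's plate edge at (289,207) to (368,207). The tool is still turned about 8° too far.

Run:
```python
from h import *
Pw=np.load('w7.npz')['P']
pocket(Pw,'latch',(298,150),(370,160),(286,250),(366,205),.1,.052)
pocket(Pw,'hinge',(487,151),(560,173),(440,275),(514,285),.106,.054)
for z in(.183,):
  e=[onplane(Pw,p,z) for p in((289,207),(368,207))];y=np.radians(11.1);print('piece',np.mean(e,0)+.042*np.array([np.cos(y),np.sin(y)]),np.linalg.norm(e[0]-e[1]))
```

```text
latch centre [ 0.663  -0.2323] yaw [3.  7.7 3.5] width 0.0626 want 0.064
hinge centre [ 0.6401 -0.0786] yaw [-4.1 -2.7 -4.7] width 0.0685 want 0.066
piece [ 0.66024947 -0.23236879] 0.03538331969343583
```

```bash
python3 -m handwheel '[{"delta_pos":[0.09,0,0],"dr":[0,0,-7.8]},{"delta_pos":[0,0,-1],"dr":[0,0,0]},{"delta_pos":[0,0,-1],"dr":[0,0,0]},{"delta_pos":[0,0,-1],"dr":[0,0,0]},{"delta_pos":[0,0,-1],"dr":[0,0,0]},{"delta_pos":[0,0,-1],"dr":[0,0,0]},{"delta_pos":[0,0,-0.4],"dr":[0,0,0]},{"delta_pos":[0,0,-0.25],"dr":[0,0,0]},{"delta_pos":[0,0,-0.1],"dr":[0,0,0]},{"delta_pos":[0,0,0],"dr":[0,0,0]}]'
python3 -m handwheel '[{"delta_pos":[0,0,-0.05],"dr":[0,0,0]},{"delta_pos":[0,0,0],"dr":[0,0,0]},{"delta_pos":[0,0,0],"dr":[0,0,0]}]'
```

```text
t: 21.8
eef_pos: [0.6647, -0.2333, 0.0447]
ee_rot: [-3.141, 0.001, -3.084]
force: [-1.0, 0.3, -1.8]
width: 0.0177
gripper_force: 25.0
t: 22.1
eef_pos: [0.6645, -0.2333, 0.0429]
ee_rot: [-3.141, 0.001, -3.085]
force: [-0.0, 0.3, -1.9]
width: 0.0179
gripper_force: 25.0
```

```bash
python3 -m handwheel '[{"delta_pos":[0,0,-0.05],"dr":[0,0,0]},{"delta_pos":[0,0,-0.05],"dr":[0,0,0]},{"delta_pos":[0,0,0],"dr":[0,0,0]},{"delta_pos":[0,0,0],"dr":[0,0,0]}]'
```

```text
t: 22.5
eef_pos: [0.6643, -0.2333, 0.0399]
ee_rot: [-3.141, 0.001, -3.085]
force: [-1.8, 1.4, 6.0]
width: 0.0178
gripper_force: 25.0
```

```bash
python3 -m handwheel '[{"delta_pos":[0,0,0],"dr":[0,0,0]},{"delta_pos":[0,0,0],"dr":[0,0,0]},{"delta_pos":[0,0,0],"dr":[0,0,0]},{"delta_pos":[0,0,0],"dr":[0,0,0]},{"delta_pos":[0,0,0.5],"dr":[0,0,0]},{"delta_pos":[0,0,1],"dr":[0,0,0]},{"delta_pos":[0,0,1],"dr":[0,0,0]},{"delta_pos":[0,0,1],"dr":[0,0,0]},{"delta_pos":[0,0,1],"dr":[0,0,0]},{"delta_pos":[-0.65,0,1],"dr":[0,0,7]}]' -0.7
python3 -m handwheel '[{"delta_pos":[-1,0.3,0],"dr":[0,0,8]},{"delta_pos":[-1,0.3,0],"dr":[0,0,8]},{"delta_pos":[-1,0.3,0],"dr":[0,0,8]},{"delta_pos":[-1,0,0],"dr":[0,0,0]},{"delta_pos":[-1,0,0],"dr":[0,0,0]},{"delta_pos":[0,0,0],"dr":[0,0,0]},{"delta_pos":[0,0,0],"dr":[0,0,0]}]'
python3 - <<'E'
from h import *
s=get_state();f=grab_frame('wrist');np.savez('w8.npz',f=f,P=P('wrist'));print(s['eef_pos'],s['ee_rot'],s['width'])
cv2.imwrite('pics/w8.png',f[:,:,::-1])
E
```

```text
t: 23.5
eef_pos: [0.6458, -0.2333, 0.2063]
ee_rot: [-3.141, 0.001, -2.961]
force: [-0.4, 0.0, 0.2]
width: 0.0743
gripper_force: 0.0
t: 24.2
eef_pos: [0.4948, -0.2064, 0.2058]
ee_rot: [-3.14, 0.002, -2.544]
force: [-0.1, -0.2, 0.5]
width: 0.0744
gripper_force: 0.0
[ 0.49479493 -0.20641245  0.20581688] [-3.13985040e+00  1.91026541e-03 -2.54375458e+00] 0.07442730066256731
```

View pics/w8.png

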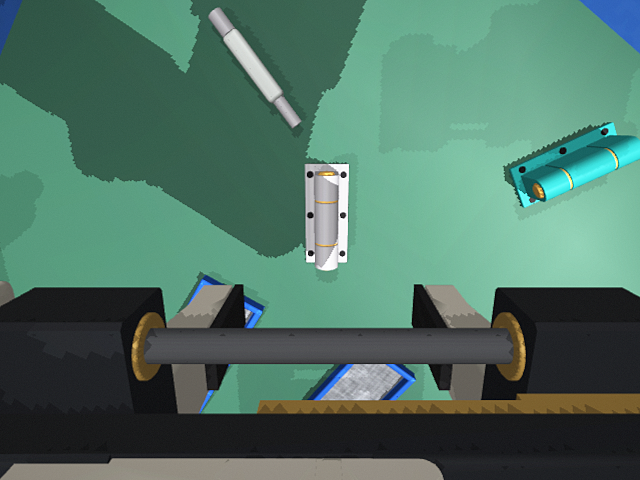

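The finished hinge, its three knuckles and brass washers showing, has plate corners at about (305,164), (349,164), (347,263) and (306,263). It lines up with the tool.

Run:
```python
from h import *
rectpose(np.load('w8.npz')['P'],[(305,164),(349,164),(347,263),(306,263)],.005)
```

```text
centre [ 0.4963 -0.2067] yaw 34.0 sizes [0.0904 0.0379 0.0904 0.038 ]
```

```bash
python3 -m handwheel '[{"delta_pos":[0.05,0,-1],"dr":[0,0,0]},{"delta_pos":[0,0,-1],"dr":[0,0,0]},{"delta_pos":[0,0,-1],"dr":[0,0,0]},{"delta_pos":[0,0,-1],"dr":[0,0,0]},{"delta_pos":[0,0,-1],"dr":[0,0,0]},{"delta_pos":[0,0,-0.4],"dr":[0,0,0]},{"delta_pos":[0,0,-0.23],"dr":[0,0,0]},{"delta_pos":[0,0,0],"dr":[0,0,0]},{"delta_pos":[0,0,0],"dr":[0,0,0]}]'
python3 -m handwheel '[{"delta_pos":[0,0,0],"dr":[0,0,0]},{"delta_pos":[0,0,0],"dr":[0,0,0]},{"delta_pos":[0,0,0],"dr":[0,0,0]},{"delta_pos":[0,0,0],"dr":[0,0,0]},{"delta_pos":[0,0,0],"dr":[0,0,0]},{"delta_pos":[0,0,0],"dr":[0,0,0]},{"delta_pos":[0,0,0],"dr":[0,0,0]}]' 1 25
```

```text
t: 25.15
eef_pos: [0.4972, -0.2064, 0.0363]
ee_rot: [-3.14, 0.001, -2.544]
force: [0.8, 0.1, -0.0]
width: 0.0744
gripper_force: 0.0
t: 25.85
eef_pos: [0.4961, -0.2063, 0.0352]
ee_rot: [3.142, -0.0, -2.544]
force: [0.0, -0.1, -0.6]
width: 0.024
gripper_force: 0.0
```

```bash
python3 -m handwheel '[{"delta_pos":[0,0,0],"dr":[0,0,0]},{"delta_pos":[0,0,0],"dr":[0,0,0]},{"delta_pos":[0,0,0],"dr":[0,0,0]}]'
```

```text
t: 26.15
eef_pos: [0.4964, -0.2063, 0.0353]
ee_rot: [-3.141, 0.0, -2.544]
force: [0.6, -1.2, -0.4]
width: 0.02
gripper_force: 25.0
```

```bash
python3 -m handwheel '[{"delta_pos":[0,0,0.5],"dr":[0,0,0]},{"delta_pos":[0,0,1],"dr":[0,0,0]},{"delta_pos":[0,0,1],"dr":[0,0,0]},{"delta_pos":[0,0,1],"dr":[0,0,0]},{"delta_pos":[0,0,1],"dr":[0,0,0]},{"delta_pos":[0.5,0.5,1],"dr":[0,0,0]},{"delta_pos":[0.85,0.75,0.5],"dr":[0,0,-7.7]},{"delta_pos":[0.85,0.75,0],"dr":[0,0,-7.7]},{"delta_pos":[0.85,0.75,0],"dr":[0,0,-7.7]},{"delta_pos":[0.85,0.75,0],"dr":[0,0,-7.7]}]'
python3 -m handwheel '[{"delta_pos":[0.85,0.75,0],"dr":[0,0,-7.7]},{"delta_pos":[0,0,0],"dr":[0,0,0]},{"delta_pos":[0,0,0],"dr":[0,0,0]}]'
python3 - <<'E'
from h import *
s=get_state();f=grab_frame('wrist');np.savez('w9.npz',f=f,P=P('wrist'));print(s['eef_pos'],s['ee_rot'],s['width'])
cv2.imwrite('pics/w9.png',f[:,:,::-1])
E
```

```text
t: 27.15
eef_pos: [0.6132, -0.1001, 0.2145]
ee_rot: [3.141, -0.002, -3.087]
force: [0.5, -0.5, -3.7]
width: 0.0201
gripper_force: 25.0
t: 27.45
eef_pos: [0.6381, -0.078, 0.2136]
ee_rot: [-3.142, -0.003, 3.069]
force: [-0.8, -1.0, -4.1]
width: 0.0198
gripper_force: 25.0
[ 0.63805441 -0.07798672  0.21357147] [-3.1415272  -0.00321207  3.06897602] 0.019834492116820188
```

View pics/w9.png

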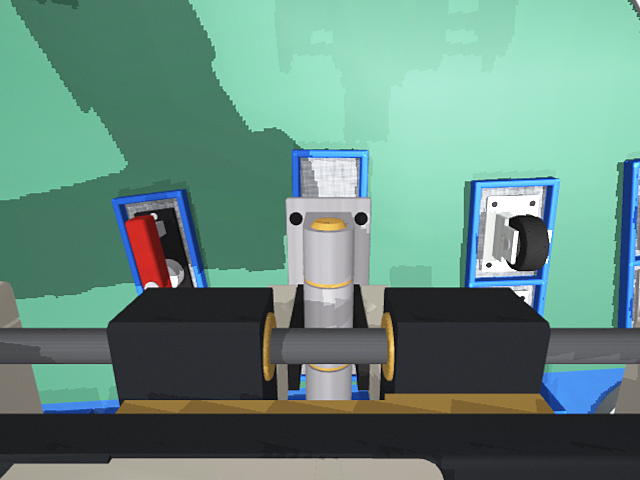

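The latch and caster sit flat in their pockets at about (160,245) and (510,235). The hinge tray's near rim is at (292,151) to (369,151), and the held hinge's plate edge at (287,198) to (371,198).

Run:
```python
from h import *
Pw=np.load('w9.npz')['P']
pocket(Pw,'hinge',(292,151),(369,151),(293,195),(368,195),.106,.054)
e=[onplane(Pw,p,.183) for p in((287,198),(371,198))];y=np.radians(-4.2);print('piece',np.mean(e,0)+.045*np.array([np.cos(y),np.sin(y)]),np.linalg.norm(e[0]-e[1]))
```

```text
hinge centre [ 0.6403 -0.0764] yaw [-4.2 -3.8 -4.1] width 0.066 want 0.066
piece [ 0.63642283 -0.07792947] 0.03719053251094108
```

```bash
python3 -m handwheel '[{"delta_pos":[0.1,0.04,-1],"dr":[0,0,0]},{"delta_pos":[0,0,-1],"dr":[0,0,0]},{"delta_pos":[0,0,-1],"dr":[0,0,0]},{"delta_pos":[0,0,-1],"dr":[0,0,0]},{"delta_pos":[0,0,-1],"dr":[0,0,0]},{"delta_pos":[0,0,-0.4],"dr":[0,0,0]},{"delta_pos":[0,0,-0.25],"dr":[0,0,0]},{"delta_pos":[0,0,-0.1],"dr":[0,0,0]},{"delta_pos":[0,0,-0.05],"dr":[0,0,0]},{"delta_pos":[0,0,0],"dr":[0,0,0]}]'
python3 -m handwheel '[{"delta_pos":[0,0,-0.05],"dr":[0,0,0]},{"delta_pos":[0,0,-0.03],"dr":[0,0,0]},{"delta_pos":[0,0,0],"dr":[0,0,0]},{"delta_pos":[0,0,0],"dr":[0,0,0]}]'
```

```text
t: 28.5
eef_pos: [0.6423, -0.0775, 0.0424]
ee_rot: [3.141, 0.002, 3.068]
force: [-0.4, 0.1, -3.0]
width: 0.0199
gripper_force: 25.0
t: 28.9
eef_pos: [0.6417, -0.0775, 0.039]
ee_rot: [3.142, 0.0, 3.067]
force: [0.2, 0.3, -2.1]
width: 0.0197
gripper_force: 25.0
```

```bash
python3 -m handwheel '[{"delta_pos":[0,0,-0.04],"dr":[0,0,0]},{"delta_pos":[0,0,0],"dr":[0,0,0]},{"delta_pos":[0,0,0],"dr":[0,0,0]}]'
```

```text
t: 29.2
eef_pos: [0.6419, -0.0776, 0.0383]
ee_rot: [-3.142, 0.001, 3.068]
force: [-2.8, 0.5, 4.0]
width: 0.0199
gripper_force: 25.0
```

Seated. I release, rise and back off, then check all four from near.

```bash
python3 -m handwheel '[{"delta_pos":[0,0,0],"dr":[0,0,0]},{"delta_pos":[0,0,0],"dr":[0,0,0]},{"delta_pos":[0,0,0],"dr":[0,0,0]},{"delta_pos":[0,0,0],"dr":[0,0,0]},{"delta_pos":[0,0,0.5],"dr":[0,0,0]},{"delta_pos":[0,0,1],"dr":[0,0,0]},{"delta_pos":[0,0,1],"dr":[0,0,0]},{"delta_pos":[0,0,1],"dr":[0,0,0]},{"delta_pos":[0,0,1],"dr":[0,0,0]},{"delta_pos":[-0.5,0.5,1],"dr":[0,0,0]}]' -0.7
python3 -m handwheel '[{"delta_pos":[-0.8,1,1],"dr":[0,0,0]},{"delta_pos":[-0.8,1,1],"dr":[0,0,0]},{"delta_pos":[-0.8,1,0],"dr":[0,0,0]},{"delta_pos":[-0.5,1,0],"dr":[0,0,0]},{"delta_pos":[0,0.5,0],"dr":[0,0,0]},{"delta_pos":[0,0,0],"dr":[0,0,0]},{"delta_pos":[0,0,0],"dr":[0,0,0]}]'
python3 - <<'E'
from h import *
f=grab_frame('wrist');cv2.imwrite('pics/w10.png',f[:,:,::-1]);np.savez('w10.npz',f=f,P=P('wrist'))
for c in('scene','side'):grab_frame(c)
for k,z in dict(hinge=.023,keeper=.024,caster=.0305,latch=.024).items():
  for c in('wrist','scene','side'):print(k,c,[(round(d['conf'],2),onplane(P(c),d['location'],z).round(3).tolist()) for d in mark_of(c,k+'_center')[:4]])
E
```

```text
t: 30.2
eef_pos: [0.6275, -0.0635, 0.2049]
ee_rot: [-3.141, 0.001, 3.066]
force: [-0.0, 0.9, -0.4]
width: 0.0742
gripper_force: 0.0
t: 30.9
eef_pos: [0.5399, 0.0725, 0.2633]
ee_rot: [3.142, 0.001, 3.068]
force: [-0.7, -0.2, 0.4]
width: 0.0746
gripper_force: 0.0
hinge wrist [(0.72, [0.641, -0.08])]
hinge scene [(0.86, [0.354, -0.063]), (0.85, [0.641, -0.077]), (0.54, [0.684, 0.067])]
hinge side [(0.76, [0.342, -0.057]), (0.66, [0.643, -0.077])]
keeper wrist [(0.58, [0.656, 0.228])]
keeper scene [(0.95, [0.659, 0.228]), (0.86, [0.276, 0.214]), (0.78, [0.369, 0.142])]
keeper side [(0.73, [0.656, 0.231]), (0.65, [0.363, 0.146]), (0.58, [0.28, 0.236])]
caster wrist [(0.96, [0.667, 0.089])]
caster scene [(0.83, [0.669, 0.085])]
caster side [(0.74, [0.673, 0.09])]
latch wrist []
latch scene [(0.88, [0.669, -0.235]), (0.41, [0.664, 0.089]), (0.23, [0.644, -0.093])]
latch side [(0.89, [0.655, -0.234]), (0.5, [0.64, -0.197])]
```

View pics/w10.png

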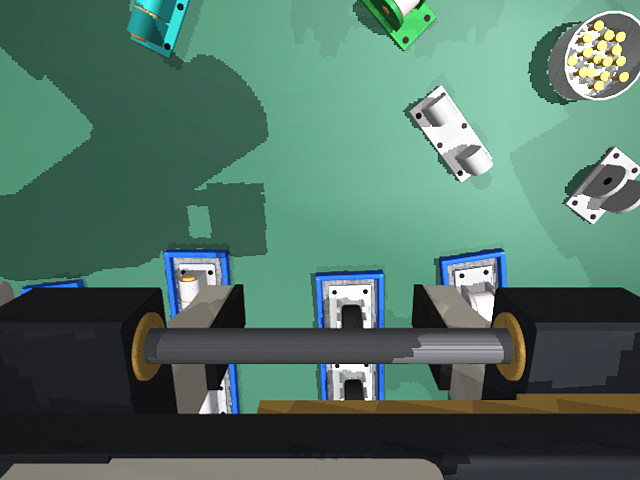

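All four pieces lie in their near pockets: the hinge at (195,275), the caster at (350,315), the keeper at (475,285), and the latch as seen earlier. Their measured centres are within about 9 mm of the pocket middles even in the noisiest view. The unfinished pieces at (450,135) and (605,185) are undisturbed.

```bash
python3 -c "
from station import *
print(job_done())"
```

```text
the job is handed in; nothing more can be done
None
```

I set the finished hinge, keeper, caster and latch down in their own trays' empty pockets and handed the job in at about 31 s on the robot's clock; no verdict came back.

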